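Put the canister away in the tambour bench store

TASK

Take the steel canister by its handle, lift it off the welded plate stand and set it down upright, without dropping it, on the round rubber mat inside the bench store, wholly on the mat. Then roll the store's tambour shutter fully shut over it. Leave the stand, the flat tin in the store, the angle stop and the hammer where they are, and never tip the canister over.

Things in the scene. Friction and masses are not known exactly. Their poses are not given: they have to be found in the camera images.
- can_center (a point): Steel canister with a lid and a rigid upright hoop handle, about 0.45 kg: body 80 mm across, lid 84 mm across, lid top 90 mm above the underside, 140 mm tall with its handle. This point is on its axis, 45 mm above its underside. z up; the handle bar runs along its y axis. It starts upright on the stand.
- can_handle (a point): Middle of the canister's handle bar: a straight round bar 10 mm thick, 52 mm long along the y axis, 135 mm above the canister's underside. 40 mm of free room between bar and lid. The handle's legs are 96 mm apart over their outsides. The handle is rigid, it does not swing.
- stand_top (a point): Centre of the top plate's upper face of the stand of two welded square steel plates on stud legs: 120 x 120 mm, 115 mm high, loose on the bench, 1.35 kg, small weld beads at the corners. Axes along the plate's edges.
- mat_top (a point): Centre of the upper face of the round rubber mat, 120 mm across, 3 mm thick, fixed on the store's deck (its upper face is 23 mm above the bench). It lies at one or the other end of the deck; the flat tin stands at the other end.
- tin_center (a point): Flat round steel tin without a handle, 88 mm across, 55 mm tall, standing on the store's deck; this point is at its centre, half-way up.
- store: Fixed bench store with a half-round roll-top, 430 mm deep (x), 400 mm wide (y), 280 mm high. Origin on the bench under its middle; z up; it opens towards its -x. Deck 20 mm thick. A fixed front apron at x = -193 mm rises to z = 135 mm. Clear half-round end panels, 6 mm thick, at y = +-186 mm. A fixed hood covers the rear (x > 50 mm). Mat and tin are at about x = -100, y = +-85 mm.
- shutter (a joint): Tambour shutter of aluminium slats, outer face 215 mm and inner face 205 mm from the track's axis. Turn about that axis in rad: 0 = shut, 1.5 = fully open (back under the hood); starts nearly or fully open, stays where left; takes 1 to 6 N at the rail. At value q the rail stands at q + 0.457 rad above the store's -x direction, seen from the axis.
- shutter_rail (a point): Centre of the pull rail on the shutter's leading slat: a steel strip 160 mm long along the store's y, 8 mm thick, standing 35 mm proud of the slats (215 to 250 mm from the track's axis) and pointing straight away from the axis: on top, leaning back up to 22 degrees, when open; leaning out in front when shut. This point is 232 mm from the axis. It can be pinched from above or pushed from behind.
- stop_mid (a point): Steel angle stop standing on the bench, 100 x 50 mm foot, 110 mm tall; this point is above the middle of its foot, 50 mm above the bench.
- hammer_grip (a point): Middle of the handle of a hammer lying on the bench at the far side.
- store_axis (a point): Middle of the curved track's axis, about which the shutter turns: a line parallel to the store's y, 50 mm above the bench, straight above the store's origin. Same axes as the store.
Things that resemble listed ones, but are neither listed nor needed, are in the scene too. What is shaped like the part that bears stand_top but green or orange is not meant. Leave any pink look-alike of the part that bears can_center alone.

How it is judged:
By the outcome, as a careful person would: the job done as asked, in the order asked, and still so for the second after the job is handed in, with the robot touching nothing.
It also fails if it takes over 64 s, if anything falls off the work surface, if the arm or the gripper's body presses on something with over 40 N, if the wrist force passes 120 N, or if a joint passes its speed limit or range.

ROBOT

A 6-joint arm with a two-finger parallel gripper is mounted at the origin on the work surface. World frame = base frame: x ahead of the robot, y to its left, z up, the work surface at z = 0. Lengths are in mm, angles in rad, forces in N, time in s.
With the tool pointing down it reaches from about 375 to 900 mm from the base axis. Payload 3.1 kg.
Tool frame: the origin (TCP) lies on the front face of the gripper's body, between the roots of the fingers; the fingertips stand 70 mm ahead of it and the grasp point (between the pads) lies ahead of it (hold_point_z is the z of the grasp point in the tool frame, in mm); z points along the fingers, y is the line along which they close (so a half turn about z gives the same grasp; the last joint's range is limited). The gripper opens to 87 mm and grips with 3 to 60 N. Pads are 19 mm wide; open, the fingers measure 117 mm over their backs; the gripper's body (75 mm by 190 mm) begins 51 mm behind the grasp point.
Start: joints at [1.036, 0.527, 1.433, -0, 1.181, -0.178], TCP at [218.257, 585.629, 292.248] pointing down, gripper open.
Joint ranges: [-3.08, 3.08], [-0.75, 2.2], [0.22, 2.44], [-1.43, 4.57], [0, 2.65], [-2.85, 2.85]. Speed limits (rad/s): [2.79, 2.79, 3.14, 3.14, 3.14, 3.14].

INTERFACE

Orientations are given as a unit quaternion [w, x, y, z].
In Python, from station import * gives the robot as it stands.
- The arm moves only by the tool send_rows, never from a script. Its argument "increments" is a list of rows, each an object of numbers: "tx", "ty", "tz": the shift along the tool's x, y, z in units of 2.5 cm (1.0 is 2.5 cm); "spin": the turn about the tool's z in units of 5 degrees (1.0 is 5 degrees). A call has 1 to 8 rows; each row shifts and turns the commanded pose from where the row before left it, along the tool's axes as they then stand; what a row does not reach is not made up. A row lasts 1/8 s, in which the tool goes at most 62.5 mm and 10.7 degrees, less where a joint would pass 70% of its speed; a pose out of reach is approached as far as the arm can. A call with a number of a shift or a turn outside -1 to 1 is refused whole. A call with a gripper value outside its range is refused whole. "jaw" is the opening in per cent of the stroke, from 0 (shut) to 100 (fully open), set as the call begins (left out, the last holds). The fingers move at their own pace and stop on an object; "force" is the grip in N (left out, the last holds). Time passes only in rows, so rows that do not move let the fingers close. It gives the time, the measured TCP pose, the force, the opening and the grip force at its end, in the units of the state.
- observe(): the state, without advancing time (a new reading comes with each control period).
- get_image(name): name is "scene" or "top" or "wrist"; returns the picture (480x640x3 uint8, red, green, blue); there is no depth.
- camera_model(name): a dict with "intrinsics" (3x3 intrinsics, pixels), "dist" ([k1, k2, p1, p2, k3] as OpenCV has them; the pictures are not rectified), "rvec" (rotation vector, rad) and "tvec" (3), from world to camera coordinates, as OpenCV has them. Camera axes: x right, y down, z forward; pixel columns grow to the right and rows downward; lengths in mm; the calibration is good to about 2 mm. A picture is of the moment at which its call begins: read the wrist's pose just before it. camera_model takes no time and is no camera call; for the wrist camera it gives the pose at the moment of the call.
- job_done(): hands the job in; it is judged then, once.
The state is a dict: "t": time; "joint_positions": joint angles; "joint_velocities": joint speeds; "joint_efforts": joint torques, N m; "ee_pos": TCP position; "orientation": TCP orientation; "contact_force": force on the tool from outside, world axes, zero at the start; "moment": the same for the moment, N m; "finger_gap": opening from 0.0 (shut) to 1.0 (fully open); "finger_force": force on a finger pad.
Only numpy, scipy, OpenCV 4.12 (cv2) and the standard library are available. Lean on these libraries where they do the work, as an engineer would, in place of code of your own. Each camera call takes 0.05 s, during which the arm holds its last target. There are 200 camera calls.

## Working session

There is one attempt and no reset: what is moved stays moved. The work goes in short steps, Python scripts to look and compute and a tool call to move; the robot and the scene stay as the last step left them, time stands still between calls to the robot, and variables do not carry over. Pictures are saved under pics/ and viewed, at most 10 in all, crops included, and the job is handed in when it is done.

Besides the shell and the picture viewer there is one more tool, called after "Request:" by a JSON object that holds its "fn" and its "kwargs", one argument or row to a line. send_rows: Moves the arm, as the interface text tells. Its arguments: {"type":"object","properties":{"increments":{"type":"array","items":{"type":"object","properties":{"tx":{"type":"number"},"ty":{"type":"number"},"tz":{"type":"number"},"spin":{"type":"number"}}}},"jaw":{"type":"number"},"force":{"type":"number"}},"required":["increments"]}

```bash
mkdir -p pics; python3 - <<'E'
from station import *
import cv2
o=observe();print(o['t'],o['ee_pos'],o['orientation'],o['finger_gap'])
for n in ("scene","top"):
    cv2.imwrite(f"pics/{n}0.png",get_image(n)[:,:,::-1]); m=camera_model(n); print(n,m)
import station;print([k for k in dir(station) if 'hold' in k.lower()], o.keys())
E
ls
```

```text
0.0 [217.96075658 585.13817246 291.29351392] [-3.72562453e-04  1.77451177e-01  9.84129024e-01 -1.00277597e-03] 1.0011318944639074
scene {'intrinsics': array([[488.73058867,   0.        , 325.62267356],
       [  0.        , 488.73058867, 243.81881147],
       [  0.        ,   0.        ,   1.        ]]), 'dist': array([-0.08289058,  0.        ,  0.        ,  0.        ,  0.        ]), 'rvec': array([ 2.61404401,  1.12534927, -0.18482947]), 'tvec': array([-322.36359632, -420.94069644, 1377.36755417])}
top {'intrinsics': array([[451.31856781,   0.        , 323.07292752],
       [  0.        , 451.31856781, 243.34312016],
       [  0.        ,   0.        ,   1.        ]]), 'dist': array([-0.10311992,  0.        ,  0.        ,  0.        ,  0.        ]), 'rvec': array([ 2.15186069, -2.14252894,  0.19107192]), 'tvec': array([-123.50290957,  597.79722253, 1219.47282532])}
['hold_point_z'] dict_keys(['t', 'joint_positions', 'joint_velocities', 'joint_efforts', 'ee_pos', 'orientation', 'contact_force', 'moment', 'finger_force', 'finger_gap'])
pics
```

View pics/scene0.png

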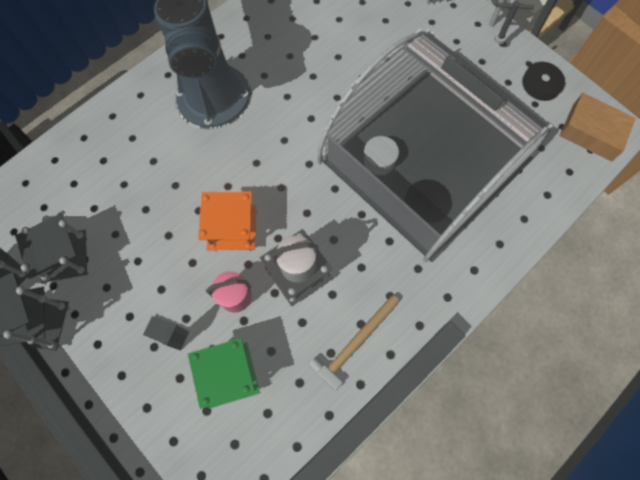

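View pics/top0.png

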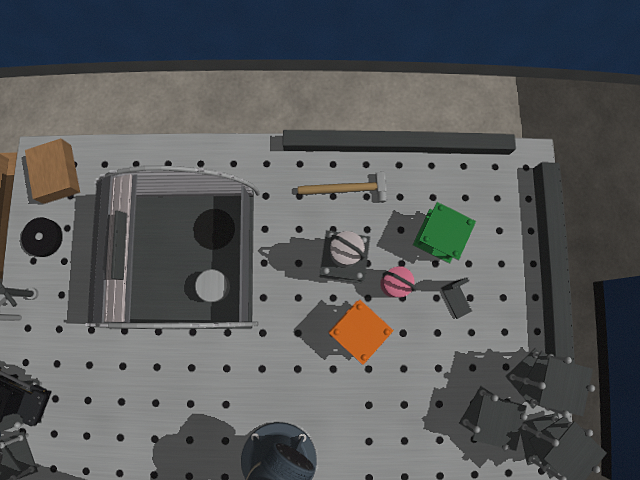

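The top view shows the store at (180,248) opening to image right, the mat at (213,229), the tin at (212,286), the canister on the grey stand at (347,250), the pink, green and orange decoys, and the hammer at (340,188). I'll zoom in on the canister and store.

```bash
cat > h.py <<'E'
from station import *
import cv2, numpy as np
def cast(name,px,z,m=None):
    m=m or camera_model(name); R=cv2.Rodrigues(m['rvec'])[0]
    u=cv2.undistortPoints(np.array(px,float).reshape(-1,1,2),m['intrinsics'],m['dist']).reshape(-1,2)
    d=np.c_[u,np.ones(len(u))]@R; c=-R.T@m['tvec']
    return c+d*((z-c[2])/d[:,2])[:,None]
def proj(name,P,m=None):
    m=m or camera_model(name)
    return cv2.projectPoints(np.array(P,float).reshape(-1,1,3),m['rvec'],m['tvec'],m['intrinsics'],m['dist'])[0].reshape(-1,2)
def rays(name,px,m=None):
    m=m or camera_model(name); R=cv2.Rodrigues(m['rvec'])[0]
    u=cv2.undistortPoints(np.array(px,float).reshape(-1,1,2),m['intrinsics'],m['dist']).reshape(-1,2)
    d=np.c_[u,np.ones(len(u))]@R; return -R.T@m['tvec'],d/np.linalg.norm(d,axis=1)[:,None]
E
python3 - <<'E'
from h import *
im=cv2.imread("pics/top0.png")
a=cv2.resize(im[205:295,300:420],None,fx=3.3,fy=3.3,interpolation=cv2.INTER_CUBIC)
b=cv2.resize(im[160:335,65:265],None,fx=2,fy=2,interpolation=cv2.INTER_CUBIC)
c=np.zeros((350,800,3),np.uint8); c[:a.shape[0],:a.shape[1]]=a; c[:,400:]=b
cv2.imwrite("pics/crop0.png",c)
print(hold_point_z)
print("can lid",cast("top",[347,248],205),cast("scene",[297,261],205))
print("mat",cast("top",[213,229],23),cast("scene",[430,199],23))
print("tin",cast("top",[212,286],75),cast("scene",[382,152],75))
E
```

```text
51.0
can lid [[ 562.04024235 -176.87048786  205.        ]] [[ 579.5654795  -184.64013569  205.        ]]
mat [[642.52468315 196.59206344  23.        ]] [[645.62827329 202.64687209  23.        ]]
tin [[474.97768027 181.07191839  75.        ]] [[481.94553724 185.26173556  75.        ]]
```

View pics/crop0.png

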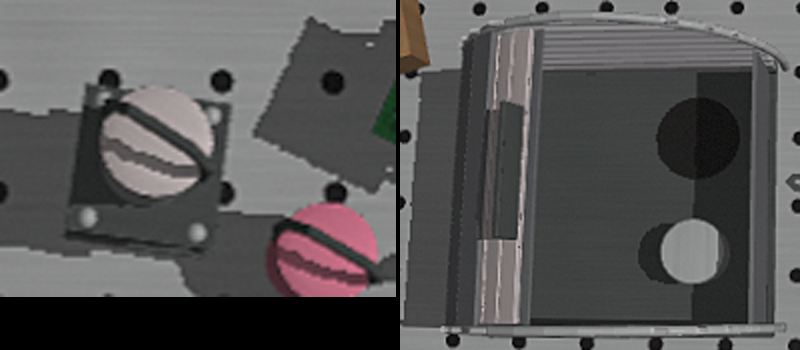

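The handle bar shows in the top view as a dark line from about (333,236) to (364,256), with its shadow below it. The rail is a dark strip at about x = 313–326 of the store crop, standing open. Next I'll segment for better numbers.

```bash
python3 - <<'E'
from h import *
def blob(n,lo,hi,box):
    im=cv2.imread(f"pics/{n}0.png"); x0,y0,x1,y1=box
    m=np.zeros(im.shape[:2],np.uint8); hsv=cv2.cvtColor(im,cv2.COLOR_BGR2HSV)
    m[y0:y1,x0:x1]=cv2.inRange(hsv,lo,hi)[y0:y1,x0:x1]
    return m
def hull(m):
    p=cv2.findNonZero(m); h=cv2.convexHull(p); M=cv2.minEnclosingCircle(h); mm=cv2.moments(h)
    return np.array([mm['m10']/mm['m00'],mm['m01']/mm['m00']]),M,len(p)
for n,b in (("top",(325,228,368,268)),("scene",(272,238,322,285))):
    im=cv2.imread(f"pics/{n}0.png").astype(int)
    pinkw=((im[:,:,2]-im[:,:,0])>6).astype(np.uint8)*255
    m=np.zeros_like(pinkw);x0,y0,x1,y1=b;m[y0:y1,x0:x1]=pinkw[y0:y1,x0:x1]
    c,M,k=hull(m);print(n,c,M,k,cast(n,[c],205)[0])
# bar
B=cast("top",[[332.7,236.2],[363.6,256.5]],248);print("bar",B,np.linalg.norm(B[0]-B[1]))
# mat
for n,b in (("top",(190,205,236,252)),("scene",(400,175,455,225))):
    im=cv2.imread(f"pics/{n}0.png");m=np.zeros(im.shape[:2],np.uint8);x0,y0,x1,y1=b
    g=im.max(2);m[y0:y1,x0:x1]=(g[y0:y1,x0:x1]<35)*255;c,M,k=hull(m);print("mat",n,c,M,k,cast(n,[c],23)[0])
for n,b in (("top",(190,265,232,305)),("scene",(358,130,402,172))):
    im=cv2.imread(f"pics/{n}0.png");m=np.zeros(im.shape[:2],np.uint8);x0,y0,x1,y1=b
    g=im.min(2);m[y0:y1,x0:x1]=(g[y0:y1,x0:x1]>110)*255;c,M,k=hull(m);print("tin",n,c,M,k,cast(n,[c],75)[0])
# rail corners (crop px /2 + offset)
r=[[65+(x-400)/2,160+y/2] for x,y in ((499,102),(523,102),(522,240),(496,240))]
print("rail", cast("top",r,282)[[0,3]].round(),cast("top",r,250)[[1,2]].round())
# front apron top ends
a=[[65+(x-400)/2,160+y/2] for x,y in ((774,70),(774,325))]
print("apron",cast("top",a,135).round())
E
```

```text
top [347.12625963 247.455246  ] ((347.15216064453125, 247.45652770996094), 16.856685638427734) 596 [ 563.3964555  -177.18890746  205.        ]
scene [293.71809277 254.91486603] ((292.580322265625, 252.40304565429688), 22.727075576782227) 940 [ 565.15126471 -180.73217103  205.        ]
bar [[ 583.67768465 -139.97513901  248.        ]
 [ 535.54037678 -212.87482832  248.        ]] 87.35882960661759
mat top [213.79094745 228.78723948] ((213.58229064941406, 228.20057678222656), 21.078449249267578) 1318 [643.16113402 194.31693576  23.        ]Traceback (most recent call last):
  File "<stdin>", line 20, in <module>
  File "<stdin>", line 8, in hull
cv2.error: OpenCV(4.12.0) /io/opencv/modules/imgproc/src/convhull.cpp:143: error: (-215:Assertion failed) total >= 0 && (depth == CV_32F || depth == CV_32S) in function 'convexHull'
```

```bash
python3 - <<'E'
from h import *
def cen(n,b,f):
    im=cv2.imread(f"pics/{n}0.png");m=np.zeros(im.shape[:2],np.uint8);x0,y0,x1,y1=b
    m[y0:y1,x0:x1]=f(im)[y0:y1,x0:x1]*255
    k,l,s,c=cv2.connectedComponentsWithStats(m); i=1+s[1:,4].argmax()
    h=cv2.convexHull(cv2.findNonZero((l==i).astype(np.uint8)));mm=cv2.moments(h)
    return np.array([mm['m10']/mm['m00'],mm['m01']/mm['m00']]),cv2.minEnclosingCircle(h)[1]
im=cv2.imread("pics/scene0.png"); print(im[199,430],im[215,400])
c=cen("scene",(400,175,455,225),lambda i:i.max(2)<48);print("mat",c,cast("scene",[c[0]],23)[0])
for n,b in (("top",(190,265,232,305)),("scene",(358,130,402,172))):
    c=cen(n,b,lambda i:i.min(2)>110);print("tin",n,c,cast(n,[c[0]],75)[0])
r=[[65+(x-400)/2,160+y/2] for x,y in ((499,102),(523,102),(522,240),(496,240))]
print("rail", cast("top",r,282)[[0,3]].round(),cast("top",r,250)[[1,2]].round())
a=[[65+(x-400)/2,160+y/2] for x,y in ((774,70),(774,325))]
print("apron",cast("top",a,135).round())
# moves: displacement start->hover
o=observe();d=np.array([560,-177])-o['ee_pos'][:2]
from scipy.spatial.transform import Rotation as R
q=o['orientation'];A=R.from_quat(q,scalar_first=True).as_matrix();print(A.round(3));print((A[:,:2].T@np.r_[d,0])/25)
E
```

```text
[48 48 49] [98 97 95]
mat (array([421.96380335, 203.12317666]), 21.800329208374023) [639.21236939 179.09418539  23.        ]
tin top (array([210.0766148 , 285.38095238]), 15.949260711669922) [476.61137362 186.40470448  75.        ]
tin scene (array([381.54163949, 150.54120461]), 17.117341995239258) [478.2198306  187.40440823  75.        ]
rail [[635. 373. 282.]
 [473. 365. 282.]] [[642. 358. 250.]
 [476. 347. 250.]]
apron [[714.  70. 135.]
 [379.  62. 135.]]
[[-0.937  0.349 -0.001]
 [ 0.349  0.937 -0.002]
 [ 0.    -0.002 -1.   ]]
[-23.46788841 -23.78841394]
```

Request:
{"fn": "send_rows", "kwargs": {
  "increments": [
    {"tz": -1},
    {"tz": -1, "tx": -0.5, "ty": -0.5},
    {"tz": -1, "tx": -1, "ty": -1},
    {"tz": -1, "tx": -1, "ty": -1},
    {"tx": -1, "ty": -1},
    {"tx": -1, "ty": -1},
    {"tx": -1, "ty": -1},
    {"tx": -1, "ty": -1}
  ],
  "jaw": 100
}}

```text
validation failed for argument at $.in...
```

Request:
{"fn": "send_rows", "kwargs": {
  "increments": [
    {"tx": -1, "ty": -1},
    {"tx": -1, "ty": -1},
    {"tx": -1, "ty": -1},
    {"tx": -1, "ty": -1},
    {"tx": -1, "ty": -1},
    {"tx": -1, "ty": -1},
    {"tx": -1, "ty": -1},
    {"tx": -1, "ty": -1}
  ]
}}

```text
validation failed for argument at $.in...
```

Request:
{"fn": "send_rows", "kwargs": {
  "increments": [
    {"tx": -1, "ty": -1},
    {"tx": -1, "ty": -1},
    {"tx": -1, "ty": -1},
    {"tx": -1, "ty": -1},
    {"tx": -1, "ty": -1},
    {"tx": -1, "ty": -1},
    {"tx": -0.5, "ty": -0.5},
    {"spin": 1}
  ]
}}

```text
validation failed for argument at $.in...
```

Request:
{"fn": "send_rows", "kwargs": {
  "increments": [
    {"spin": 1},
    {"spin": 1},
    {"spin": 1},
    {"spin": 1},
    {"spin": 1},
    {"spin": 1},
    {"spin": 1},
    {"spin": 1}
  ]
}}

```text
validation failed for argument at $.in...
```

Request:
{"fn": "send_rows", "kwargs": {
  "increments": [
    {"spin": 1},
    {"spin": 1},
    {"spin": 1},
    {"spin": 1},
    {"spin": 1},
    {"spin": 1},
    {"spin": 1},
    {"spin": 1}
  ]
}}

```text
validation failed for argument at $.in...
```

Request:
{"fn": "send_rows", "kwargs": {
  "increments": [
    {"spin": 1},
    {"spin": 1},
    {"spin": 1},
    {"spin": 0.6},
    {}
  ]
}}

```text
validation failed for argument at $.in...
```

```bash
python3 - <<'E'
from h import *
o=observe();print(o['t'],o['ee_pos'],o['orientation'],o['joint_positions'])
m=camera_model("wrist");cv2.imwrite("pics/w1.png",get_image("wrist")[:,:,::-1])
np.save("w1.npy",m,allow_pickle=True)
print(proj("wrist",[[562,-177,250],[562,-177,205],[562,-177,115]],m))
E
```

```text
0.1 [217.97576963 585.17739088 291.35094793] [-3.50392853e-04  1.77456982e-01  9.84128046e-01 -9.40864857e-04] [ 1.03551954e+00  5.28385283e-01  1.43380871e+00 -8.07000020e-07
  1.18140665e+00 -1.78472664e-01]
[[ 21.67683507 539.99601297]
 [-54.44435152 609.33400792]
 [-86.00830897 624.24100539]]
```

View pics/w1.png

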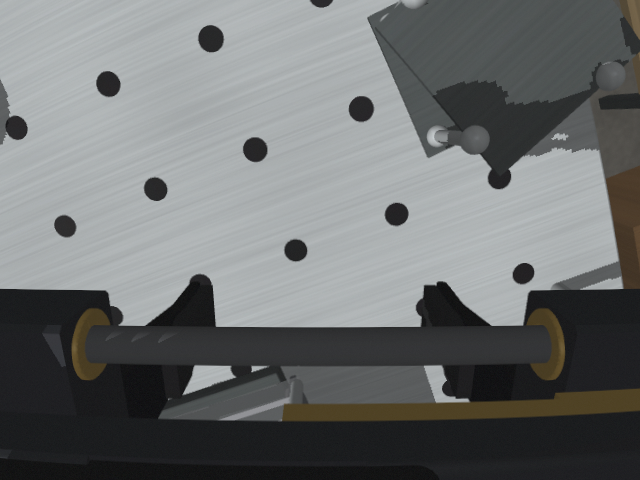

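The moves were refused, so this wrist picture only shows the start pose: bench, the fingers at (200,330) and (440,330), and a clutter stand at upper right. I'll send every key in each row.

Request:
{"fn": "send_rows", "kwargs": {
  "increments": [
    {"tx": 0, "ty": 0, "tz": -1, "spin": 0},
    {"tx": -0.5, "ty": -0.5, "tz": -1, "spin": 0},
    {"tx": -1, "ty": -1, "tz": -1, "spin": 0},
    {"tx": -1, "ty": -1, "tz": -1, "spin": 0},
    {"tx": -1, "ty": -1, "tz": 0, "spin": 0},
    {"tx": -1, "ty": -1, "tz": 0, "spin": 0},
    {"tx": -1, "ty": -1, "tz": 0, "spin": 0},
    {"tx": -1, "ty": -1, "tz": 0, "spin": 0}
  ],
  "jaw": 100,
  "force": 30
}}

```text
t: 1.15
ee_pos: [313.9, 375.4, 392.1]
orientation: [-0.0, 0.177, 0.984, -0.0]
contact_force: [-0.3, 0.6, -1.1]
finger_gap: 1.003
finger_force: 0.0
```

Request:
{"fn": "send_rows", "kwargs": {
  "increments": [
    {"tx": -1, "ty": -1, "tz": 0, "spin": 0},
    {"tx": -1, "ty": -1, "tz": 0, "spin": 0},
    {"tx": -1, "ty": -1, "tz": 0, "spin": 0},
    {"tx": -1, "ty": -1, "tz": 0, "spin": 0},
    {"tx": -1, "ty": -1, "tz": 0, "spin": 0},
    {"tx": -1, "ty": -1, "tz": 0, "spin": 0},
    {"tx": -1, "ty": -1, "tz": 0, "spin": 0},
    {"tx": -1, "ty": -1, "tz": 0, "spin": 0}
  ]
}}

```text
t: 2.15
ee_pos: [431.5, 118.2, 392.1]
orientation: [-0.0, 0.177, 0.984, 0.0]
contact_force: [0.6, 0.7, -0.3]
finger_gap: 1.003
finger_force: 0.0
```

Request:
{"fn": "send_rows", "kwargs": {
  "increments": [
    {"tx": -1, "ty": -1, "tz": 0, "spin": 0},
    {"tx": -1, "ty": -1, "tz": 0, "spin": 0},
    {"tx": -1, "ty": -1, "tz": 0, "spin": 0},
    {"tx": -1, "ty": -1, "tz": 0, "spin": 0},
    {"tx": -1, "ty": -1, "tz": 0, "spin": 0},
    {"tx": -1, "ty": -1, "tz": 0, "spin": 0},
    {"tx": -1, "ty": -1, "tz": 0, "spin": 0},
    {"tx": -1, "ty": -1, "tz": 0, "spin": 0}
  ]
}}

```text
t: 3.15
ee_pos: [549.0, -138.9, 391.9]
orientation: [-0.0, 0.178, 0.984, 0.0]
contact_force: [0.1, 0.4, -0.0]
finger_gap: 0.999
finger_force: 0.0
```

Request:
{"fn": "send_rows", "kwargs": {
  "increments": [
    {"tx": -1, "ty": -1, "tz": 0, "spin": 0},
    {"tx": 0, "ty": 0, "tz": 0, "spin": 1},
    {"tx": 0, "ty": 0, "tz": 0, "spin": 1},
    {"tx": 0, "ty": 0, "tz": 0, "spin": 1},
    {"tx": 0, "ty": 0, "tz": 0, "spin": 1},
    {"tx": 0, "ty": 0, "tz": 0, "spin": 1},
    {"tx": 0, "ty": 0, "tz": 0, "spin": 1},
    {"tx": 0, "ty": 0, "tz": 0, "spin": 1}
  ]
}}

```text
t: 4.15
ee_pos: [563.3, -169.9, 391.8]
orientation: [-0.0, 0.466, 0.885, 0.0]
contact_force: [0.4, 1.0, -0.4]
finger_gap: 0.997
finger_force: 0.0
```

Request:
{"fn": "send_rows", "kwargs": {
  "increments": [
    {"tx": 0, "ty": 0, "tz": 0, "spin": 1},
    {"tx": 0, "ty": 0, "tz": 0, "spin": 1},
    {"tx": 0, "ty": 0, "tz": 0, "spin": 1},
    {"tx": 0, "ty": 0, "tz": 0, "spin": 1},
    {"tx": 0, "ty": 0, "tz": 0, "spin": 1},
    {"tx": 0, "ty": 0, "tz": 0, "spin": 1},
    {"tx": 0, "ty": 0, "tz": 0, "spin": 1},
    {"tx": 0, "ty": 0, "tz": 0, "spin": 1}
  ]
}}

```text
t: 5.15
ee_pos: [563.3, -170.0, 391.8]
orientation: [-0.0, 0.741, 0.672, -0.0]
contact_force: [0.9, 0.5, -0.1]
finger_gap: 1.002
finger_force: 0.0
```

Request:
{"fn": "send_rows", "kwargs": {
  "increments": [
    {"tx": 0, "ty": 0, "tz": 0, "spin": 1},
    {"tx": 0, "ty": 0, "tz": 0, "spin": 1},
    {"tx": 0, "ty": 0, "tz": 0, "spin": 1},
    {"tx": 0, "ty": 0, "tz": 0, "spin": 1},
    {"tx": 0, "ty": 0, "tz": 0, "spin": 1},
    {"tx": 0, "ty": 0, "tz": 0, "spin": 0.6},
    {"tx": 0, "ty": 0, "tz": 0, "spin": 0}
  ]
}}

```text
t: 6.02
ee_pos: [563.4, -170.0, 391.9]
orientation: [-0.0, 0.88, 0.474, -0.0]
contact_force: [0.6, 0.6, 0.1]
finger_gap: 1.001
finger_force: 0.0
```

```bash
python3 - <<'E'
from h import *
o=observe();print(o['t'],o['ee_pos'],o['orientation'],o['joint_positions'])
m=camera_model("wrist");cv2.imwrite("pics/w2.png",get_image("wrist")[:,:,::-1])
np.save("w2.npy",m,allow_pickle=True)
print(proj("wrist",[[562,-177,250],[562,-177,205],[562,-177,115]],m))
E
```

```text
6.025 [ 563.36488246 -169.9645252   391.87189284] [-3.74533036e-04  8.80498564e-01  4.74048598e-01 -2.53975623e-04] [-4.82780326e-01  3.80525286e-01  1.39821072e+00 -1.62047620e-06
  1.36376169e+00  1.00249843e-01]
[[319.20747195 264.79177428]
 [319.04437386 243.60000535]
 [318.82964963 215.80157893]]
```

View pics/w2.png

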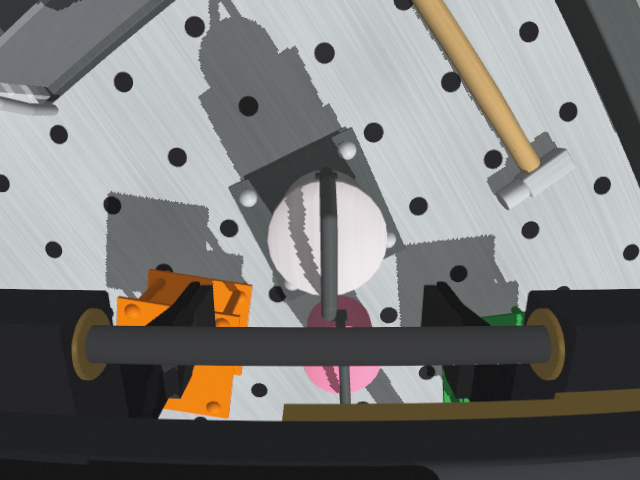

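The wrist view is centred on the canister: lid about (327,236), handle line from (326,178) to (330,315).

```bash
python3 - <<'E'
from h import *
m=np.load("w2.npy",allow_pickle=True).item()
im=cv2.imread("pics/w2.png").astype(int)
lid=((im[:,:,2]-im[:,:,0]>3)&(im.min(2)>90)).astype(np.uint8); lid[:160]=0;lid[300:]=0;lid[:,:260]=0;lid[:,400:]=0
h=cv2.convexHull(cv2.findNonZero(lid));c,r=cv2.minEnclosingCircle(h);print("lid",c,r,cast("wrist",[c,(c[0]+r,c[1])],205,m))
# handle centreline: dark pixels between columns 315..345 per row
pts=[]
for v in range(195,315,5):
    row=im[v,312:346].max(1); d=np.where(row<75)[0]+312
    pts.append((d.mean() if len(d) else -1,v,len(d)))
print([(round(a,1),v,n) for a,v,n in pts])
P=cast("wrist",[(p[0],p[1]) for p in pts if p[2]],250,m)
f=np.polyfit(P[:,1],P[:,0],1);print("bar angle",np.degrees(np.arctan2(1,f[0])),P[0],P[-1])
print("bar at y=-177: x=",np.polyval(f,-177))
from scipy.spatial.transform import Rotation as R
o=observe();A=R.from_quat(o['orientation'],scalar_first=True).as_matrix();print(A.round(3), np.degrees(np.arctan2(A[1,1],A[0,1])))
L=cast("wrist",[c],205,m)[0]
print("move units",A.T@np.array([L[0]-o['ee_pos'][0],L[1]-o['ee_pos'][1],0])/25)
E
```

```text
lid (328.6785583496094, 241.0357208251953) 62.33872985839844 [[ 568.52117076 -179.10709337  205.        ]
 [ 604.31180791 -202.69217698  205.        ]]
[(np.float64(327.5), 195, 16), (np.float64(328.0), 200, 15), (np.float64(328.0), 205, 15), (np.float64(328.5), 210, 16), (np.float64(328.5), 215, 16), (np.float64(322.0), 220, 3), (np.float64(321.5), 225, 2), (np.float64(322.0), 230, 3), (np.float64(322.0), 235, 3), (np.float64(322.0), 240, 3), (np.float64(322.0), 245, 3), (np.float64(322.0), 250, 3), (np.float64(322.0), 255, 3), (np.float64(322.0), 260, 3), (np.float64(322.0), 265, 3), (np.float64(322.5), 270, 2), (np.float64(322.5), 275, 2), (np.float64(322.0), 280, 3), (np.float64(322.0), 285, 3), (np.float64(322.0), 290, 3), (np.float64(322.0), 295, 3), (np.float64(322.0), 300, 3), (np.float64(322.5), 305, 4), (np.float64(336.2), 310, 12)]
bar angle 56.3040153755792 [ 588.48700561 -145.17840508  250.        ] [ 554.74088752 -206.77361487  250.        ]
bar at y=-177: x= 565.2174740113613
[[ 0.55   0.835 -0.001]
 [ 0.835 -0.55   0.   ]
 [-0.    -0.001 -1.   ]] -33.389036207458375
move units [-1.92040020e-01  3.71996452e-01 -2.43703571e-04]
```

Request:
{"fn": "send_rows", "kwargs": {
  "increments": [
    {"tx": -0.2, "ty": 0.35, "tz": 0, "spin": 0},
    {"tx": 0, "ty": 0, "tz": 0.8, "spin": 0},
    {"tx": 0, "ty": 0, "tz": 0.8, "spin": 0},
    {"tx": 0, "ty": 0, "tz": 0.8, "spin": 0},
    {"tx": 0, "ty": 0, "tz": 0.8, "spin": 0},
    {"tx": 0, "ty": 0, "tz": 0.45, "spin": 0},
    {"tx": 0, "ty": 0, "tz": 0, "spin": 0}
  ]
}}

```text
t: 6.95
ee_pos: [568.0, -179.3, 300.2]
orientation: [-0.001, 0.881, 0.474, -0.0]
contact_force: [-0.3, 0.2, 0.5]
finger_gap: 1.003
finger_force: 0.0
```

```bash
python3 - <<'E'
from h import *
o=observe();print(o['t'],o['ee_pos'])
a=get_image("wrist")[:,:,::-1][120:420,120:520];b=get_image("scene")[:,:,::-1][150:330,190:390]
c=np.zeros((400,800,3),np.uint8);c[:300,:400]=a;c[:360,400:]=cv2.resize(b,None,fx=2,fy=2)
cv2.imwrite("pics/c3.png",c)
E
```

```text
6.95 [ 567.9672825  -179.25592509  300.20392876]
```

View pics/c3.png

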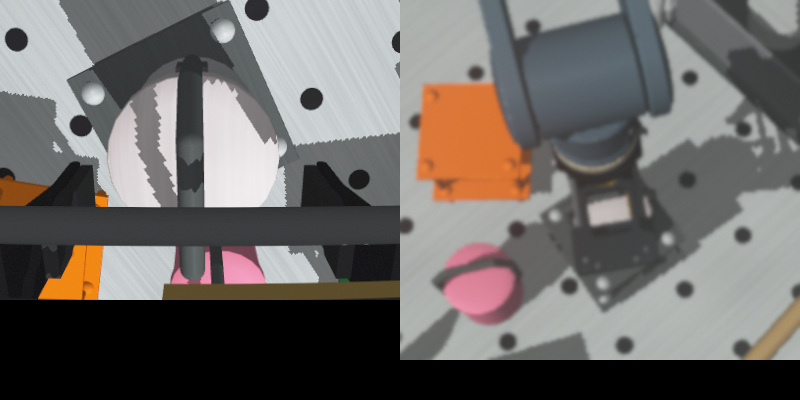

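The bar at crop (190,165) sits between the finger edges at about x = 98 and x = 302, so it is about 3 mm off centre. I'll nudge the tool and close.

Request:
{"fn": "send_rows", "kwargs": {
  "increments": [
    {"tx": 0, "ty": -0.12, "tz": 0, "spin": 0},
    {"tx": 0, "ty": 0, "tz": 0, "spin": 0}
  ]
}}

```text
t: 7.3
ee_pos: [565.6, -177.3, 301.7]
orientation: [0.0, 0.881, 0.474, 0.0]
contact_force: [0.7, 0.4, 0.3]
finger_gap: 1.003
finger_force: 0.0
```

Request:
{"fn": "send_rows", "kwargs": {
  "increments": [
    {"tx": 0, "ty": 0, "tz": 0, "spin": 0},
    {"tx": 0, "ty": 0, "tz": 0, "spin": 0},
    {"tx": 0, "ty": 0, "tz": 0, "spin": 0},
    {"tx": 0, "ty": 0, "tz": 0, "spin": 0},
    {"tx": 0, "ty": 0, "tz": 0, "spin": 0},
    {"tx": 0, "ty": 0, "tz": 0, "spin": 0},
    {"tx": 0, "ty": 0, "tz": 0, "spin": 0},
    {"tx": 0, "ty": 0, "tz": 0, "spin": 0}
  ],
  "jaw": 0,
  "force": 40
}}

```text
t: 8.3
ee_pos: [565.6, -177.4, 301.0]
orientation: [-0.0, 0.881, 0.474, -0.0]
contact_force: [-0.0, 0.4, 0.0]
finger_gap: 0.169
finger_force: 0.0
```

Request:
{"fn": "send_rows", "kwargs": {
  "increments": [
    {"tx": 0, "ty": 0, "tz": 0, "spin": 0},
    {"tx": 0, "ty": 0, "tz": 0, "spin": 0},
    {"tx": 0, "ty": 0, "tz": 0, "spin": 0}
  ]
}}

```text
t: 8.68
ee_pos: [565.6, -177.5, 301.0]
orientation: [0.0, 0.881, 0.474, -0.0]
contact_force: [0.4, -1.0, -0.3]
finger_gap: 0.1
finger_force: 40.0
```

Request:
{"fn": "send_rows", "kwargs": {
  "increments": [
    {"tx": 0, "ty": 0, "tz": -0.1, "spin": 0},
    {"tx": 0, "ty": 0, "tz": -0.3, "spin": 0},
    {"tx": 0, "ty": 0, "tz": -0.5, "spin": 0},
    {"tx": 0, "ty": 0, "tz": -0.6, "spin": 0},
    {"tx": 0, "ty": 0, "tz": -0.6, "spin": 0},
    {"tx": 0, "ty": 0, "tz": -0.5, "spin": 0},
    {"tx": 0, "ty": 0, "tz": -0.3, "spin": 0},
    {"tx": 0, "ty": 0, "tz": 0, "spin": 0}
  ]
}}

```text
t: 9.68
ee_pos: [565.8, -177.5, 374.3]
orientation: [0.001, 0.881, 0.474, 0.0]
contact_force: [0.9, 1.0, -4.5]
finger_gap: 0.1
finger_force: 40.0
```

Gripped, and the wrist force shows about 4.5 N of canister weight. Now I'll turn the bar along the store's y and carry it across.

Request:
{"fn": "send_rows", "kwargs": {
  "increments": [
    {"tx": 0, "ty": 0, "tz": 0, "spin": 0.6},
    {"tx": 0, "ty": 0, "tz": 0, "spin": 1},
    {"tx": 0, "ty": 0, "tz": 0, "spin": 1},
    {"tx": 0, "ty": 0, "tz": 0, "spin": 1},
    {"tx": 0, "ty": 0, "tz": 0, "spin": 1},
    {"tx": 0, "ty": 0, "tz": 0, "spin": 1},
    {"tx": 0, "ty": 0, "tz": 0, "spin": 1},
    {"tx": 0, "ty": 0, "tz": 0, "spin": 1}
  ]
}}

```text
t: 10.68
ee_pos: [565.3, -177.2, 372.6]
orientation: [-0.001, 0.987, 0.16, -0.001]
contact_force: [0.5, -0.1, -4.6]
finger_gap: 0.099
finger_force: 40.0
```

Request:
{"fn": "send_rows", "kwargs": {
  "increments": [
    {"tx": 0, "ty": 0, "tz": 0, "spin": 1},
    {"tx": 0, "ty": 0, "tz": 0, "spin": 1},
    {"tx": 0, "ty": 0, "tz": 0, "spin": 1},
    {"tx": 0, "ty": 0, "tz": 0, "spin": 0.2},
    {"tx": 0, "ty": -0.2, "tz": 0, "spin": 0},
    {"tx": 0, "ty": -0.4, "tz": 0, "spin": 0},
    {"tx": 0, "ty": -0.6, "tz": 0, "spin": 0},
    {"tx": 0, "ty": -0.8, "tz": 0, "spin": 0}
  ]
}}

```text
t: 11.68
ee_pos: [563.2, -126.1, 373.5]
orientation: [-0.0, 1.0, 0.022, 0.0]
contact_force: [0.6, 0.8, -5.4]
finger_gap: 0.104
finger_force: 40.0
```

Request:
{"fn": "send_rows", "kwargs": {
  "increments": [
    {"tx": 0, "ty": -0.9, "tz": 0, "spin": 0},
    {"tx": 0, "ty": -0.9, "tz": 0, "spin": 0},
    {"tx": 0, "ty": -0.9, "tz": 0, "spin": 0},
    {"tx": 0, "ty": -0.9, "tz": 0, "spin": 0},
    {"tx": 0, "ty": -0.9, "tz": 0, "spin": 0},
    {"tx": 0, "ty": -0.9, "tz": 0, "spin": 0},
    {"tx": 0, "ty": -0.9, "tz": 0, "spin": 0},
    {"tx": 0, "ty": -0.9, "tz": 0, "spin": 0}
  ]
}}

```text
t: 12.68
ee_pos: [554.9, 54.3, 373.6]
orientation: [-0.0, 1.0, 0.023, 0.0]
contact_force: [0.4, -0.7, -5.3]
finger_gap: 0.101
finger_force: 40.0
```

Request:
{"fn": "send_rows", "kwargs": {
  "increments": [
    {"tx": 0, "ty": -0.9, "tz": 0, "spin": 0},
    {"tx": 0, "ty": -0.9, "tz": 0, "spin": 0},
    {"tx": 0, "ty": -0.9, "tz": 0, "spin": 0},
    {"tx": 0, "ty": -0.8, "tz": 0, "spin": 0},
    {"tx": 0, "ty": -0.8, "tz": 0, "spin": 0},
    {"tx": 0, "ty": -0.5, "tz": 0, "spin": 0},
    {"tx": 0, "ty": -0.2, "tz": 0, "spin": 0},
    {"tx": 0, "ty": -0.1, "tz": 0, "spin": 0}
  ]
}}

```text
t: 13.68
ee_pos: [549.7, 179.7, 373.4]
orientation: [0.0, 1.0, 0.022, -0.0]
contact_force: [-0.1, 0.5, -4.6]
finger_gap: 0.1
finger_force: 40.0
```

```bash
python3 - <<'E'
from h import *
o=observe();print(o['t'],o['ee_pos'],o['orientation'],o['finger_gap'],o['contact_force'])
m=camera_model("wrist");np.save("w4.npy",m,allow_pickle=True)
cv2.imwrite("pics/w4.png",get_image("wrist")[:,:,::-1])
print(proj("wrist",[[643,195,23],[o['ee_pos'][0],o['ee_pos'][1],o['ee_pos'][2]-51]],m))
E
```

```text
13.675 [549.69612944 179.66398013 373.42393677] [ 2.97750756e-04  9.99751916e-01  2.22713897e-02 -5.30285028e-05] 0.09985751305081109 [-0.14833358  0.47863225 -4.64457831]
[[305.14456972 104.24805941]
 [314.35760835 330.40213367]]
```

View pics/w4.png

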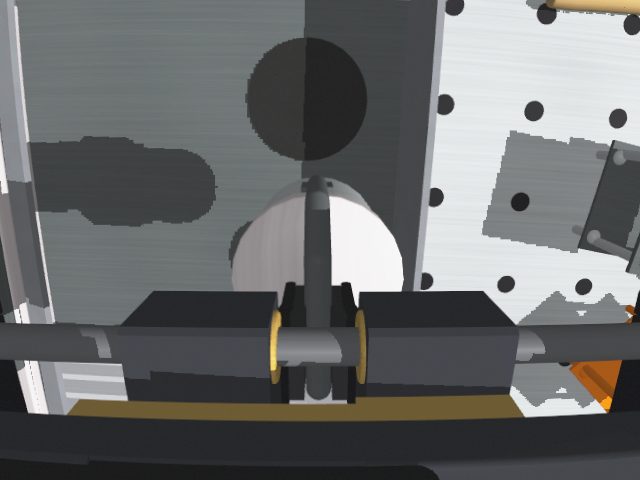

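The mat is clear at (306,99), and the canister hangs upright with its lid at about column 318. The apron edge runs from (442,0) to (418,290).

```bash
python3 - <<'E'
from h import *
m=np.load("w4.npy",allow_pickle=True).item(); im=cv2.imread("pics/w4.png").astype(int)
# circle from edge points (top, left, right) ; mask: darker than surroundings on each half
k=im.max(2); m1=np.zeros(k.shape,np.uint8); m1[20:172,225:303]=k[20:172,225:303]<48; m1[20:172,303:395]=k[20:172,303:395]<43
kk,l,s,c=cv2.connectedComponentsWithStats(m1); i=1+s[1:,4].argmax(); h=cv2.convexHull(cv2.findNonZero((l==i).astype(np.uint8)))
cc,r=cv2.minEnclosingCircle(h); print("mat px",cc,r,s[i]); 
C=cast("wrist",[(306.5,99),cc,(cc[0]+r,cc[1])],23,m); print(C, np.linalg.norm(C[1]-C[2]))
A=cast("wrist",[(437,50),(420,270)],135,m);print("apron",A,np.degrees(np.arctan2(*(A[0]-A[1])[[1,0]])))
W=(im.min(2)>150)&(im[:,:,2]-im[:,:,0]>2); W[:170]=0;W[290:]=0;W[:,:225]=0;W[:,410:]=0
h=cv2.findNonZero(W.astype(np.uint8)).reshape(-1,2);
# lid edge left/right per rows -> fit circle
E=[]
for v in range(215,288,6):
    x=np.where(im[v,225:412].min(1)>120)[0]+225; E+=[(x.min(),v),(x.max(),v)]
E=cast("wrist",E,277.4,m); q=np.linalg.lstsq(np.c_[2*E[:,:2],np.ones(len(E))],(E[:,:2]**2).sum(1),rcond=None)[0]
print("lid",q[:2],np.sqrt(q[2]+q[0]**2+q[1]**2))
E
```

```text
mat px (310.0, 98.53719329833984) 60.6693000793457 [ 302   38   65  122 5986]
[[648.1550642  193.83893203  23.        ]
 [648.75607544 190.35300537  23.        ]
 [651.66776585 129.56644317  23.        ]] 60.85625756954656
apron [[682.39242631  96.11570792 135.        ]
 [511.06668298  91.30808648 135.        ]] 1.6073716968203837
lid [553.38552504 178.55944355] 40.574334862509474
```

Request:
{"fn": "send_rows", "kwargs": {
  "increments": [
    {"tx": 0.3, "ty": -0.04, "tz": 0, "spin": 0},
    {"tx": 0.6, "ty": -0.08, "tz": 0, "spin": 0},
    {"tx": 0.8, "ty": -0.09, "tz": 0, "spin": 0},
    {"tx": 0.8, "ty": -0.09, "tz": 0, "spin": 0},
    {"tx": 0.7, "ty": -0.06, "tz": 0, "spin": 0},
    {"tx": 0.4, "ty": -0.04, "tz": 0, "spin": 0},
    {"tx": 0.23, "ty": -0.02, "tz": 0, "spin": 0},
    {"tx": 0, "ty": 0, "tz": 0.3, "spin": 0}
  ]
}}

```text
t: 14.72
ee_pos: [645.5, 194.5, 366.3]
orientation: [-0.0, 1.0, 0.022, 0.001]
contact_force: [-0.2, 0.2, -5.1]
finger_gap: 0.099
finger_force: 40.0
```

Request:
{"fn": "send_rows", "kwargs": {
  "increments": [
    {"tx": 0, "ty": 0, "tz": 0.8, "spin": 0},
    {"tx": 0, "ty": 0, "tz": 0.9, "spin": 0},
    {"tx": 0, "ty": 0, "tz": 0.9, "spin": 0},
    {"tx": 0, "ty": 0, "tz": 0.9, "spin": 0},
    {"tx": 0, "ty": 0, "tz": 0.9, "spin": 0},
    {"tx": 0, "ty": 0, "tz": 0.8, "spin": 0},
    {"tx": 0, "ty": 0, "tz": 0.6, "spin": 0},
    {"tx": 0, "ty": 0, "tz": 0.2, "spin": 0}
  ]
}}

```text
t: 15.72
ee_pos: [644.0, 194.5, 214.8]
orientation: [0.0, 1.0, 0.022, -0.001]
contact_force: [-0.0, 0.3, -4.4]
finger_gap: 0.1
finger_force: 40.0
```

```bash
python3 - <<'E'
from h import *
o=observe();print(o['t'],o['ee_pos'],o['orientation'],o['contact_force'])
m=camera_model("wrist");np.save("w5.npy",m,allow_pickle=True)
w=get_image("wrist")[:,:,::-1];s=get_image("scene")[:,:,::-1][100:260,330:530]
c=np.zeros((480,800,3),np.uint8);c[:360,:480]=cv2.resize(w,(480,360));c[:256,480:]=cv2.resize(s,(320,256));cv2.imwrite("pics/c5.png",c);cv2.imwrite("pics/w5.png",w)
E
```

```text
15.725 [644.02548451 194.4502044  214.80791303] [ 1.23477655e-04  9.99749774e-01  2.23366488e-02 -1.20306144e-03] [-3.36639516e-03  3.32219511e-01 -4.40750896e+00]
```

View pics/c5.png

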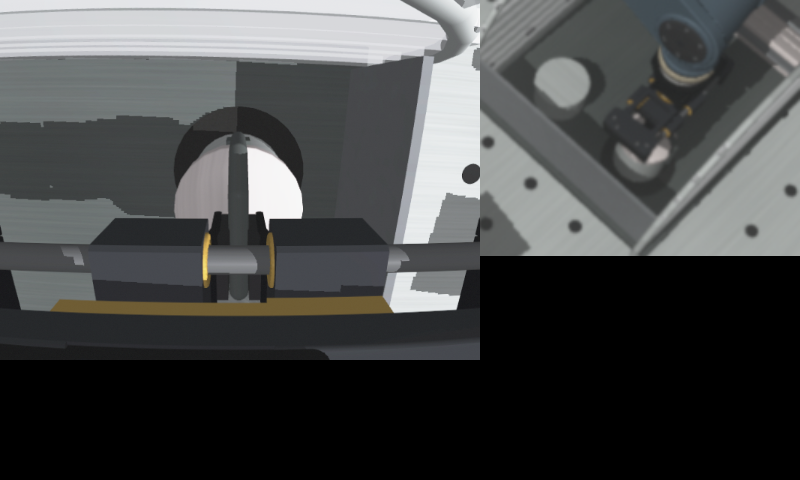

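The mat rim is visible symmetrically around the canister (columns 174 to 303, far edge (238,107)), with both centred at about column 238. I'll check the far-edge distance.

```bash
python3 - <<'E'
from h import *
m=np.load("w5.npy",allow_pickle=True).item()
print(cast("wrist",[(317.5,142.7),(232,222),(404,222)],23,m))
print("lid L/R/top",cast("wrist",[(232,268),(403,268)],118,m),"base far edge px",proj("wrist",[[644+40,194.5,28],[644+60,194.5,23]],m))
E
```

```text
[[706.31155313 196.06525253  23.        ]
 [650.19758589 252.72685339  23.        ]
 [655.52087218 133.91156953  23.        ]]
lid L/R/top [[650.83723255 234.23383215 118.        ]
 [654.46846127 153.06482434 118.        ]] base far edge px [[318.35808574 177.59813959]
 [319.71595188 146.36996832]]
```

Request:
{"fn": "send_rows", "kwargs": {
  "increments": [
    {"tx": 0, "ty": 0, "tz": 0.08, "spin": 0},
    {"tx": 0, "ty": 0, "tz": 0.08, "spin": 0},
    {"tx": 0, "ty": 0, "tz": 0.04, "spin": 0},
    {"tx": 0, "ty": 0, "tz": 0, "spin": 0}
  ]
}}

```text
t: 16.32
ee_pos: [644.8, 194.5, 211.1]
orientation: [0.0, 1.0, 0.022, 0.0]
contact_force: [-0.9, 1.3, -5.3]
finger_gap: 0.1
finger_force: 40.0
```

Request:
{"fn": "send_rows", "kwargs": {
  "increments": [
    {"tx": 0, "ty": 0, "tz": 0.04, "spin": 0},
    {"tx": 0, "ty": 0, "tz": 0.04, "spin": 0},
    {"tx": 0, "ty": 0, "tz": 0, "spin": 0},
    {"tx": 0, "ty": 0, "tz": 0, "spin": 0}
  ]
}}

```text
t: 16.82
ee_pos: [644.9, 194.6, 209.1]
orientation: [-0.0, 1.0, 0.022, 0.0]
contact_force: [-0.7, 0.3, -4.0]
finger_gap: 0.095
finger_force: 40.0
```

Request:
{"fn": "send_rows", "kwargs": {
  "increments": [
    {"tx": 0, "ty": 0, "tz": 0.04, "spin": 0},
    {"tx": 0, "ty": 0, "tz": 0.03, "spin": 0},
    {"tx": 0, "ty": 0, "tz": 0, "spin": 0},
    {"tx": 0, "ty": 0, "tz": 0, "spin": 0}
  ]
}}

```text
t: 17.32
ee_pos: [645.2, 194.7, 209.1]
orientation: [-0.0, 1.0, 0.022, 0.001]
contact_force: [-3.9, 0.2, 4.6]
finger_gap: 0.098
finger_force: 40.0
```

Contact is confirmed at +4.6 N, so I'll release and rise.

Request:
{"fn": "send_rows", "kwargs": {
  "increments": [
    {"tx": 0, "ty": 0, "tz": 0, "spin": 0},
    {"tx": 0, "ty": 0, "tz": 0, "spin": 0},
    {"tx": 0, "ty": 0, "tz": 0, "spin": 0},
    {"tx": 0, "ty": 0, "tz": 0, "spin": 0},
    {"tx": 0, "ty": 0, "tz": 0, "spin": 0},
    {"tx": 0, "ty": 0, "tz": 0, "spin": 0}
  ],
  "jaw": 55
}}

```text
t: 18.08
ee_pos: [644.9, 194.5, 207.2]
orientation: [0.0, 1.0, 0.022, -0.0]
contact_force: [0.4, 0.8, 0.1]
finger_gap: 0.538
finger_force: 0.0
```

Request:
{"fn": "send_rows", "kwargs": {
  "increments": [
    {"tx": 0, "ty": 0, "tz": -0.4, "spin": 0},
    {"tx": 0, "ty": 0, "tz": -0.8, "spin": 0},
    {"tx": 0, "ty": 0, "tz": -1, "spin": 0},
    {"tx": 0, "ty": 0, "tz": -1, "spin": 0},
    {"tx": 0, "ty": 0, "tz": -1, "spin": 0},
    {"tx": 0, "ty": 0, "tz": -1, "spin": 0},
    {"tx": 0, "ty": 0, "tz": -1, "spin": 0},
    {"tx": 0, "ty": 0, "tz": -1, "spin": 0}
  ]
}}

```text
t: 19.08
ee_pos: [644.7, 194.5, 389.0]
orientation: [-0.0, 1.0, 0.022, 0.001]
contact_force: [-0.0, 0.6, 0.0]
finger_gap: 0.547
finger_force: 0.0
```

```bash
python3 - <<'E'
from h import *
o=observe();print(o['t'],o['ee_pos'],o['orientation'],o['contact_force'],o['finger_gap'])
m=camera_model("wrist");np.save("w6.npy",m,allow_pickle=True)
w=get_image("wrist")[:,:,::-1];s=get_image("top")[:,:,::-1][150:350,60:260]
c=np.zeros((400,800,3),np.uint8);c[:300,:400]=cv2.resize(w,(400,300));c[:,400:]=cv2.resize(s,(400,400));cv2.imwrite("pics/c6.png",c);cv2.imwrite("pics/w6.png",w)
E
```

```text
19.075 [644.72772217 194.47463638 389.02544863] [-3.40521551e-05  9.99750297e-01  2.23393412e-02  5.43756207e-04] [-0.03156743  0.58580018  0.02012176] 0.5467659693707413
```

View pics/c6.png

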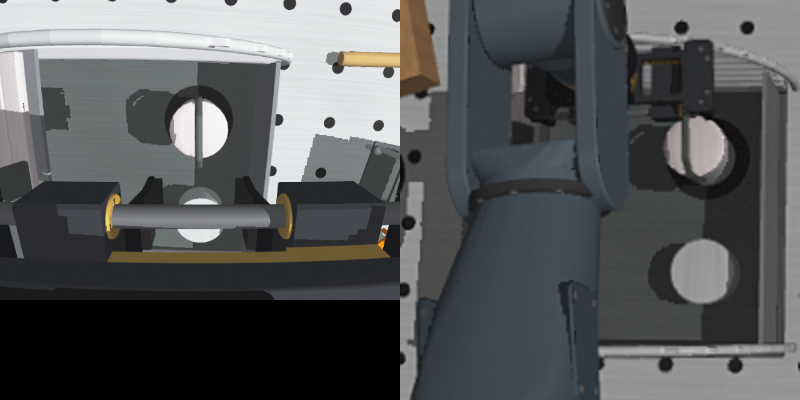

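The canister stands upright, on the mat and clear of the fingers (lid at (200,128) in the left part, dark mat rim around it); the tin is untouched. For the shutter push I need the joint values and where the wrist camera sits on the tool.

```bash
python3 - <<'E'
from h import *
from scipy.spatial.transform import Rotation as R
o=observe();m=camera_model("wrist");Rc=cv2.Rodrigues(m['rvec'])[0];c=-Rc.T@m['tvec']
A=R.from_quat(o['orientation'],scalar_first=True).as_matrix()
print("cam in tool",A.T@(c-o['ee_pos']),"axis",A.T@Rc[2],o['joint_positions'].round(2))
# can lid / mat check by top image
im=get_image("top")[:,:,::-1].astype(int)
mk=((im[:,:,2]-im[:,:,0])>6).astype(np.uint8);z=np.zeros_like(mk);z[200:260,185:240]=mk[200:260,185:240]
(cx,cy),r=cv2.minEnclosingCircle(cv2.findNonZero(z));print("lid",cx,cy,r,cast("top",[(cx,cy)],113))
w=cv2.imread("pics/w6.png")
mw=np.load("w6.npy",allow_pickle=True).item()
print("lid wrist",cast("wrist",[(321,205)],113,mw),"mat edges L/R/top",cast("wrist",[(264,190),(374,190),(318,136)],23,mw))
E
```

```text
cam in tool [ 75.14131029   1.18481735 -92.95341694] axis [-2.69083146e-01  4.47934205e-04  9.63116847e-01] [0.13 0.51 1.18 0.   1.44 1.65]
lid 206.5 222.5 27.72193145751953 [[643.00603495 194.28619981 113.        ]]
lid wrist [[650.24272674 190.59587988 113.        ]] mat edges L/R/top [[647.15922705 251.99063006  23.        ]
 [652.54220728 132.14544177  23.        ]
 [707.20207915 195.74728097  23.        ]]
```

Request:
{"fn": "send_rows", "kwargs": {
  "increments": [
    {"tx": 0, "ty": 0, "tz": 0, "spin": -1},
    {"tx": 0, "ty": 0, "tz": 0, "spin": -1},
    {"tx": 0, "ty": 0, "tz": 0, "spin": -1},
    {"tx": 0, "ty": 0, "tz": 0, "spin": -1},
    {"tx": 0, "ty": 0, "tz": 0, "spin": -1},
    {"tx": 0, "ty": 0, "tz": 0, "spin": -1},
    {"tx": 0, "ty": 0, "tz": 0, "spin": -1},
    {"tx": 0, "ty": 0, "tz": 0, "spin": -1}
  ],
  "jaw": 0,
  "force": 10
}}

```text
t: 20.23
ee_pos: [644.2, 194.4, 385.5]
orientation: [-0.0, 0.931, 0.364, -0.001]
contact_force: [-0.7, 1.0, 0.4]
finger_gap: 0.006
finger_force: 0.0
```

Request:
{"fn": "send_rows", "kwargs": {
  "increments": [
    {"tx": 0, "ty": 0, "tz": 0, "spin": -1},
    {"tx": 0, "ty": 0, "tz": 0, "spin": -1},
    {"tx": 0, "ty": 0, "tz": 0, "spin": -1},
    {"tx": 0, "ty": 0, "tz": 0, "spin": -1},
    {"tx": 0, "ty": 0, "tz": 0, "spin": -1},
    {"tx": 0, "ty": 0, "tz": 0, "spin": -1},
    {"tx": 0, "ty": 0, "tz": 0, "spin": -1},
    {"tx": 0, "ty": 0, "tz": 0, "spin": -1}
  ]
}}

```text
t: 21.22
ee_pos: [644.2, 194.4, 385.5]
orientation: [-0.001, 0.751, 0.661, -0.001]
contact_force: [0.1, -0.6, -0.5]
finger_gap: 0.006
finger_force: 0.0
```

Request:
{"fn": "send_rows", "kwargs": {
  "increments": [
    {"tx": 0, "ty": 0, "tz": 0, "spin": -1},
    {"tx": 0, "ty": 0, "tz": 0, "spin": -1},
    {"tx": 1, "ty": -0.4, "tz": 0, "spin": 0},
    {"tx": 1, "ty": -0.4, "tz": 0, "spin": 0},
    {"tx": 1, "ty": -0.4, "tz": 0, "spin": 0},
    {"tx": 1, "ty": -0.4, "tz": 0, "spin": 0},
    {"tx": 0, "ty": -0.4, "tz": 0, "spin": 0},
    {"tx": 0, "ty": 0, "tz": 0, "spin": 0}
  ]
}}

```text
t: 22.22
ee_pos: [589.5, 291.6, 386.5]
orientation: [-0.0, 0.691, 0.723, -0.001]
contact_force: [0.9, -0.6, 0.3]
finger_gap: 0.008
finger_force: 0.0
```

```bash
python3 - <<'E'
from h import *
o=observe();print(o['t'],o['ee_pos'],o['orientation'],o['finger_gap'])
m=camera_model("wrist");np.save("w7.npy",m,allow_pickle=True)
w=get_image("wrist")[:,:,::-1];t=get_image("top")[:,:,::-1][150:350,60:260]
cv2.imwrite("pics/w7.png",w)
c=np.zeros((480,800,3),np.uint8);c[:360,:480]=cv2.resize(w,(480,360));c[:320,480:]=cv2.resize(t,(320,320));cv2.imwrite("pics/c7.png",c)
print(proj("wrist",[[554,369,282],[554,352,250]],m))
E
```

```text
22.225 [589.5073485  291.56517053 386.47685769] [-2.29654258e-04  6.91037284e-01  7.22818270e-01 -1.08056801e-03] 0.007723403434968278
[[243.59760761 108.28872212]
 [253.72020222 143.24390354]]
```

View pics/c7.png

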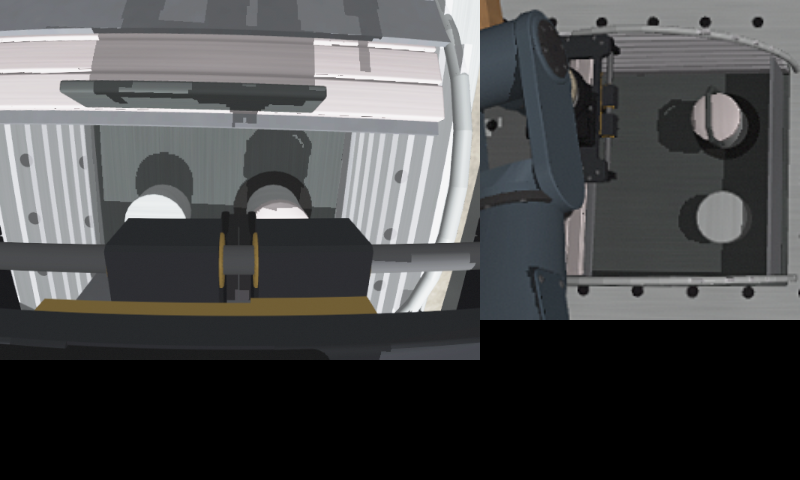

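In the left view the rail runs (60,80)–(325,108), just where predicted. About two slats (rows 32–80) lie free behind it before the hood edge at row 30.

```bash
python3 - <<'E'
from h import *
m=np.load("w7.npy",allow_pickle=True).item()
print("rail ends tip",cast("wrist",[(80,107),(433,114)],282,m))
for z in (235,250,265): print("hood edge",z,cast("wrist",[(320,45)],z,m)[0])
print("leading edge of slats (row165)",cast("wrist",[(320,165)],258,m)[0])
E
```

```text
rail ends tip [[477.74205538 367.71327381 282.        ]
 [639.40596118 370.57418104 282.        ]]
hood edge 235 [586.83429635 405.12418132 235.        ]
hood edge 250 [586.90494461 402.60408443 250.        ]
hood edge 265 [586.97559288 400.08398755 265.        ]
leading edge of slats (row165) [589.65113587 342.79756576 258.        ]
```

Request:
{"fn": "send_rows", "kwargs": {
  "increments": [
    {"tx": 0.97, "ty": -0.27, "tz": 0, "spin": 0},
    {"tx": 0.97, "ty": -0.27, "tz": 0, "spin": 0},
    {"tx": 0.97, "ty": -0.27, "tz": 0, "spin": 0},
    {"tx": 0.96, "ty": -0.28, "tz": 0, "spin": 0},
    {"tx": 0, "ty": 0, "tz": 0, "spin": 0},
    {"tx": 0, "ty": 0, "tz": 0.5, "spin": 0},
    {"tx": 0, "ty": 0, "tz": 0.5, "spin": 0},
    {"tx": 0, "ty": 0, "tz": 0, "spin": 0}
  ]
}}

```text
t: 23.32
ee_pos: [558.5, 386.5, 359.9]
orientation: [-0.001, 0.692, 0.722, -0.002]
contact_force: [-0.3, 0.3, -0.1]
finger_gap: 0.007
finger_force: 0.0
```

Request:
{"fn": "send_rows", "kwargs": {
  "increments": [
    {"tx": 0, "ty": 0, "tz": 0.3, "spin": 0},
    {"tx": 0, "ty": 0, "tz": 0.3, "spin": 0},
    {"tx": 0, "ty": 0, "tz": 0.2, "spin": 0},
    {"tx": 0, "ty": 0, "tz": 0.1, "spin": 0},
    {"tx": 0, "ty": 0, "tz": 0, "spin": 0}
  ]
}}

```text
t: 23.95
ee_pos: [558.8, 387.6, 339.6]
orientation: [-0.0, 0.691, 0.723, -0.0]
contact_force: [1.0, 1.3, -0.7]
finger_gap: 0.005
finger_force: 0.0
```

Request:
{"fn": "send_rows", "kwargs": {
  "increments": [
    {"tx": -0.3, "ty": 0, "tz": 0, "spin": 0},
    {"tx": -0.5, "ty": 0, "tz": -0.05, "spin": 0},
    {"tx": -0.5, "ty": 0, "tz": -0.05, "spin": 0},
    {"tx": -0.5, "ty": 0, "tz": -0.05, "spin": 0},
    {"tx": 0, "ty": 0, "tz": 0, "spin": 0}
  ]
}}

```text
t: 24.58
ee_pos: [561.3, 342.8, 345.3]
orientation: [0.0, 0.691, 0.722, 0.002]
contact_force: [-0.6, 2.3, 1.9]
finger_gap: 0.004
finger_force: 1.4
```

Contact: 2.3 N back along +y, so the rail is moving. I'll continue.

Request:
{"fn": "send_rows", "kwargs": {
  "increments": [
    {"tx": -0.5, "ty": 0, "tz": -0.03, "spin": 0},
    {"tx": -0.5, "ty": 0, "tz": -0.03, "spin": 0},
    {"tx": -0.5, "ty": 0, "tz": -0.03, "spin": 0},
    {"tx": -0.25, "ty": 0, "tz": -0.03, "spin": 0},
    {"tx": -0.4, "ty": 0, "tz": -0.05, "spin": 0},
    {"tx": -0.4, "ty": 0, "tz": -0.05, "spin": 0},
    {"tx": -0.4, "ty": 0, "tz": -0.05, "spin": 0},
    {"tx": -0.4, "ty": 0, "tz": -0.05, "spin": 0}
  ]
}}

```text
t: 25.58
ee_pos: [563.9, 259.4, 349.9]
orientation: [-0.002, 0.691, 0.723, -0.001]
contact_force: [0.5, 4.9, -3.0]
finger_gap: 0.004
finger_force: 2.2
```

Request:
{"fn": "send_rows", "kwargs": {
  "increments": [
    {"tx": -0.41, "ty": 0, "tz": 0.03, "spin": 0},
    {"tx": -0.41, "ty": 0, "tz": 0.06, "spin": 0},
    {"tx": -0.41, "ty": 0, "tz": 0.09, "spin": 0},
    {"tx": -0.41, "ty": 0, "tz": 0.11, "spin": 0},
    {"tx": -0.38, "ty": 0, "tz": 0.14, "spin": 0},
    {"tx": -0.38, "ty": 0, "tz": 0.15, "spin": 0},
    {"tx": -0.37, "ty": 0, "tz": 0.17, "spin": 0},
    {"tx": -0.37, "ty": 0, "tz": 0.19, "spin": 0}
  ]
}}

```text
t: 26.58
ee_pos: [567.9, 179.9, 327.7]
orientation: [-0.0, 0.691, 0.723, -0.0]
contact_force: [-1.4, 4.4, -0.0]
finger_gap: 0.004
finger_force: 1.8
```

Request:
{"fn": "send_rows", "kwargs": {
  "increments": [
    {"tx": -0.35, "ty": 0, "tz": 0.21, "spin": 0},
    {"tx": -0.34, "ty": 0, "tz": 0.23, "spin": 0},
    {"tx": -0.32, "ty": 0, "tz": 0.25, "spin": 0},
    {"tx": -0.31, "ty": 0, "tz": 0.27, "spin": 0},
    {"tx": -0.3, "ty": 0, "tz": 0.28, "spin": 0},
    {"tx": -0.3, "ty": 0, "tz": 0.28, "spin": 0},
    {"tx": -0.3, "ty": 0, "tz": 0.29, "spin": 0},
    {"tx": -0.28, "ty": 0, "tz": 0.3, "spin": 0}
  ]
}}

```text
t: 27.58
ee_pos: [571.0, 117.5, 274.7]
orientation: [0.0, 0.691, 0.723, -0.0]
contact_force: [-1.6, 1.5, 3.5]
finger_gap: 0.004
finger_force: 1.4
```

Request:
{"fn": "send_rows", "kwargs": {
  "increments": [
    {"tx": -0.25, "ty": 0, "tz": 0.3, "spin": 0},
    {"tx": -0.24, "ty": 0, "tz": 0.3, "spin": 0},
    {"tx": -0.22, "ty": 0, "tz": 0.31, "spin": 0},
    {"tx": -0.2, "ty": 0, "tz": 0.31, "spin": 0},
    {"tx": -0.19, "ty": 0, "tz": 0.31, "spin": 0},
    {"tx": -0.12, "ty": 0, "tz": 0.2, "spin": 0},
    {"tx": 0, "ty": 0, "tz": 0, "spin": 0}
  ]
}}

```text
t: 28.45
ee_pos: [572.7, 87.2, 231.5]
orientation: [0.0, 0.691, 0.723, 0.0]
contact_force: [1.1, -0.1, -0.3]
finger_gap: 0.007
finger_force: 0.0
```

Request:
{"fn": "send_rows", "kwargs": {
  "increments": [
    {"tx": -0.03, "ty": 0, "tz": 0.08, "spin": 0},
    {"tx": -0.03, "ty": 0, "tz": 0.08, "spin": 0},
    {"tx": 0, "ty": 0, "tz": 0, "spin": 0}
  ]
}}

```text
t: 28.82
ee_pos: [573.0, 85.9, 228.7]
orientation: [0.001, 0.691, 0.723, 0.001]
contact_force: [-0.4, -0.6, 3.3]
finger_gap: 0.007
finger_force: 1.5
```

Request:
{"fn": "send_rows", "kwargs": {
  "increments": [
    {"tx": -0.02, "ty": 0, "tz": 0.08, "spin": 0},
    {"tx": -0.02, "ty": 0, "tz": 0.08, "spin": 0},
    {"tx": 0, "ty": 0, "tz": 0, "spin": 0}
  ]
}}

```text
t: 29.2
ee_pos: [573.1, 85.6, 228.0]
orientation: [0.001, 0.691, 0.723, 0.001]
contact_force: [-6.0, 1.8, 21.9]
finger_gap: 0.004
finger_force: 10.3
```

A hard stop of 22 N came at bottom z ≈ 158, matching the computed shut position. I'll retract, then check the picture.

Request:
{"fn": "send_rows", "kwargs": {
  "increments": [
    {"tx": 0, "ty": 0, "tz": -0.3, "spin": 0},
    {"tx": 0, "ty": 0, "tz": -0.8, "spin": 0},
    {"tx": -0.3, "ty": 0, "tz": -1, "spin": 0},
    {"tx": -0.8, "ty": 0, "tz": -1, "spin": 0},
    {"tx": -1, "ty": 0, "tz": -1, "spin": 0},
    {"tx": -1, "ty": 0, "tz": -0.5, "spin": 0},
    {"tx": -1, "ty": 0, "tz": 0, "spin": 0},
    {"tx": -1, "ty": 0, "tz": 0, "spin": 0}
  ]
}}

```text
t: 30.2
ee_pos: [578.0, -43.1, 338.8]
orientation: [0.0, 0.691, 0.723, -0.0]
contact_force: [0.4, 0.3, -0.1]
finger_gap: 0.008
finger_force: 0.0
```

```bash
python3 - <<'E'
from h import *
o=observe();print(o['t'],o['ee_pos'],o['contact_force'])
t=get_image("top")[:,:,::-1];s=get_image("scene")[:,:,::-1]
cv2.imwrite("pics/top9.png",t);cv2.imwrite("pics/scene9.png",s)
# expected rail at shut vs picture: brightness along store centre line
c,r=math.cos,0.457
import math
E
python3 - <<'E'
import sys;sys.path.insert(0,'.')
from h import *
import math
t=cv2.imread("pics/top9.png");a=.457
for q in (0,.05,.1):
    P=[[571,286-R*math.cos(q+a),50+R*math.sin(q+a)] for R in (215,250)];print("rail expected px",q,proj("top",P).round(1).tolist(),proj("scene",P).round(1).tolist())
print("top row 243 cols 225..268",t[243,225:268].max(1).tolist())
z=cv2.cvtColor(t,cv2.COLOR_BGR2GRAY)
print("mat/tin px now",t[286,212],t[229,200])
E
```

```text
30.2 [578.04949747 -43.07897593 338.77623039] [ 0.37441474  0.32601255 -0.1162137 ]
rail expected px 0 [[241.2, 247.4], [252.4, 246.6]] [[384.8, 186.3], [375.9, 192.1]]
rail expected px 0.05 [[238.6, 246.8], [249.6, 245.9]] [[386.8, 183.2], [378.1, 188.5]]
rail expected px 0.1 [[235.9, 246.3], [246.4, 245.2]] [[388.9, 180.0], [380.6, 184.7]]
top row 243 cols 225..268 [85, 88, 86, 86, 86, 87, 86, 86, 85, 103, 42, 68, 70, 69, 70, 67, 71, 67, 68, 69, 71, 67, 33, 38, 38, 38, 30, 65, 135, 153, 150, 148, 148, 148, 148, 147, 150, 146, 147, 146, 147, 149, 144]
mat/tin px now [180 180 192] [78 77 82]Traceback (most recent call last):
  File "<stdin>", line 6, in <module>
NameError: name 'math' is not defined. Did you forget to import 'math'?
```

```bash
python3 - <<'E'
from h import *
t=cv2.imread("pics/top9.png");t0=cv2.imread("pics/top0.png")
for v in (195,208,225,235,255,265,285,295): print(v,t[v,228:260].max(1).tolist(),'\n    was',t0[v,228:260].max(1).tolist())
# objects unmoved: diff on stand, hammer, stop, against before
d=cv2.absdiff(t,t0).max(2)
for n,(x0,y0,x1,y1) in dict(hammer=(290,170,392,205),stop=(438,272,474,322),green=(412,198,480,265),orange=(325,295,395,365),pink=(380,262,420,300)).items(): print(n,(d[y0:y1,x0:x1]>40).sum())
E
```

```text
195 [172, 177, 177, 175, 175, 178, 187, 92, 176, 171, 172, 170, 173, 181, 95, 75, 49, 92, 84, 87, 86, 86, 86, 85, 87, 100, 71, 66, 32, 63, 92, 86] 
    was [68, 69, 68, 69, 68, 68, 60, 59, 61, 59, 60, 58, 55, 96, 102, 88, 76, 79, 77, 81, 81, 55, 56, 55, 51, 72, 153, 144, 111, 73, 107, 134]
208 [72, 76, 76, 76, 77, 74, 78, 86, 64, 71, 154, 73, 85, 86, 85, 87, 86, 85, 87, 88, 100, 67, 68, 70, 67, 36, 63, 76, 74, 75, 73, 74] 
    was [38, 39, 39, 37, 40, 38, 40, 40, 40, 37, 36, 35, 40, 105, 97, 80, 79, 79, 78, 80, 79, 78, 65, 68, 71, 86, 145, 138, 138, 137, 137, 137]
225 [177, 193, 63, 58, 76, 89, 87, 85, 87, 87, 87, 85, 85, 100, 78, 66, 69, 69, 69, 69, 69, 69, 70, 71, 57, 78, 158, 149, 146, 145, 147, 147] 
    was [22, 24, 21, 15, 21, 19, 23, 40, 38, 38, 37, 37, 57, 104, 97, 74, 77, 79, 79, 80, 78, 72, 64, 63, 70, 109, 148, 142, 141, 141, 142, 140]
235 [83, 89, 87, 87, 87, 87, 86, 86, 87, 100, 80, 68, 68, 71, 71, 69, 67, 68, 68, 69, 71, 67, 59, 74, 77, 128, 151, 147, 146, 146, 146, 147] 
    was [24, 23, 15, 18, 22, 27, 41, 39, 39, 35, 39, 40, 76, 103, 93, 73, 77, 78, 79, 78, 75, 59, 6
[... 515 characters left out ...]
 35, 43, 110, 102, 83, 79, 79, 80, 81, 81, 78, 64, 66, 56, 76, 153, 144, 143, 142, 141, 142, 146]
285 [63, 63, 61, 59, 63, 65, 68, 71, 72, 70, 73, 72, 72, 72, 71, 74, 74, 76, 76, 75, 76, 76, 78, 80, 81, 80, 79, 81, 82, 85, 84, 73] 
    was [55, 56, 37, 40, 42, 40, 39, 40, 40, 40, 32, 55, 111, 105, 77, 80, 79, 80, 80, 80, 77, 66, 65, 69, 86, 150, 142, 141, 141, 142, 142, 141]
295 [70, 70, 72, 71, 72, 71, 74, 73, 73, 75, 75, 73, 74, 75, 76, 77, 78, 79, 80, 79, 78, 79, 80, 81, 82, 80, 81, 83, 80, 82, 84, 84] 
    was [37, 38, 40, 39, 40, 41, 38, 39, 41, 41, 32, 71, 110, 106, 79, 80, 81, 80, 80, 80, 72, 67, 63, 64, 104, 146, 140, 140, 139, 140, 142, 140]
hammer 488
stop 0
green 0
orange 0
pink 0
```

The arm hides the rail in this view. I'll clear it to the right and compare again.

Request:
{"fn": "send_rows", "kwargs": {
  "increments": [
    {"tx": -1, "ty": -0.3, "tz": -0.5, "spin": 0},
    {"tx": -1, "ty": -0.3, "tz": -0.5, "spin": 0},
    {"tx": -1, "ty": -0.3, "tz": 0, "spin": 0},
    {"tx": -1, "ty": -0.3, "tz": 0, "spin": 0},
    {"tx": -1, "ty": -0.3, "tz": 0, "spin": 0},
    {"tx": -1, "ty": -0.3, "tz": 0, "spin": 0},
    {"tx": -1, "ty": -0.3, "tz": 0, "spin": 0},
    {"tx": -1, "ty": -0.3, "tz": 0, "spin": 0}
  ]
}}

```text
t: 31.3
ee_pos: [527.0, -244.4, 363.5]
orientation: [-0.001, 0.691, 0.723, 0.0]
contact_force: [0.2, 0.3, -0.3]
finger_gap: 0.005
finger_force: 0.0
```

Request:
{"fn": "send_rows", "kwargs": {
  "increments": [
    {"tx": -1, "ty": -0.5, "tz": 0, "spin": 0},
    {"tx": -1, "ty": -0.5, "tz": 0, "spin": 0},
    {"tx": -1, "ty": -0.5, "tz": 0, "spin": 0},
    {"tx": -1, "ty": -0.5, "tz": 0, "spin": 0},
    {"tx": -0.5, "ty": -0.5, "tz": 0, "spin": 0},
    {"tx": 0, "ty": 0, "tz": 0, "spin": 0}
  ]
}}

```text
t: 32.05
ee_pos: [469.1, -359.8, 363.6]
orientation: [-0.001, 0.692, 0.722, 0.0]
contact_force: [0.1, 1.0, 0.9]
finger_gap: 0.004
finger_force: 0.0
```

```bash
python3 - <<'E'
from h import *
import math
o=observe();print(o['t'],o['ee_pos'])
t=get_image("top")[:,:,::-1];s=get_image("scene")[:,:,::-1];cv2.imwrite("pics/top10.png",t);cv2.imwrite("pics/scene10.png",s);t0=cv2.imread("pics/top0.png")
for v in (195,208,225,245,265,285,295): print(v,t[v,228:260].max(1).tolist())
d=cv2.absdiff(np.ascontiguousarray(t),t0).max(2)
for n,(x0,y0,x1,y1) in dict(hammer=(290,170,392,205),stand_beads=(318,228,370,282),stop=(438,272,474,322)).items(): print(n,(d[y0:y1,x0:x1]>40).sum())
for q in (0,.1):
  for dx in (-80,80): print(q,dx,proj("scene",[[570+dx,286+.04*dx-R*math.cos(q+.457),50+R*math.sin(q+.457)] for R in (215,250)]).round(0).tolist())
g=cv2.cvtColor(np.ascontiguousarray(s),cv2.COLOR_BGR2GRAY)
# profile in scene across the rail along radial line at middle
a,b=proj("scene",[[570,286-190*math.cos(.6),50+190*math.sin(.6)],[571,60,100]])
P=np.linspace(a,b,34);print(a,b,[int(g[int(round(y)),int(round(x))]) for x,y in P])
E
```

```text
32.05 [ 469.12112375 -359.8398099   363.62716456]
195 [178, 180, 181, 181, 180, 182, 190, 95, 181, 176, 176, 173, 177, 185, 97, 92, 82, 83, 86, 86, 86, 58, 59, 62, 54, 76, 163, 154, 119, 78, 113, 144]
208 [177, 180, 180, 180, 181, 178, 203, 149, 173, 175, 175, 174, 179, 201, 91, 82, 83, 86, 86, 84, 85, 78, 70, 70, 76, 93, 155, 147, 145, 146, 146, 146]
225 [178, 181, 181, 184, 185, 184, 159, 189, 169, 175, 180, 182, 103, 41, 51, 56, 55, 55, 55, 55, 54, 56, 56, 52, 74, 110, 159, 151, 150, 150, 150, 150]
245 [185, 183, 185, 186, 191, 190, 99, 189, 177, 177, 184, 189, 36, 48, 54, 54, 52, 54, 55, 58, 54, 53, 58, 82, 93, 133, 158, 154, 153, 153, 152, 153]
265 [184, 179, 180, 183, 184, 197, 163, 177, 180, 182, 169, 48, 28, 37, 40, 40, 39, 36, 39, 39, 42, 38, 38, 30, 83, 164, 154, 152, 151, 151, 152, 156]
285 [79, 79, 78, 77, 79, 80, 92, 74, 76, 76, 75, 80, 72, 60, 41, 43, 42, 43, 43, 45, 43, 42, 40, 39, 50, 85, 80, 81, 79, 79, 79, 79]
295 [79, 79, 77, 78, 76, 71, 63, 190, 182, 177, 175, 184, 116, 114, 60, 39, 43, 44, 44, 44, 44, 41, 42, 37, 59, 83, 80, 78, 76, 80, 81, 81]
hammer 0
stand_beads 653
stop 1106
0 -80 [[359.0, 164.0], [350.0, 170.0]]
0 80 [[410.0, 208.0], [402.0, 215.0]]
0.1 -80 [[363.0, 158.0], [354.0, 162.0]]
0.1 80 [[415.0, 202.0], [407.0, 208.0]]
[395.97632667 173.99658808] [373.02456582 202.95692079] [196, 198, 199, 199, 194, 180, 171, 187, 189, 189, 191, 182, 159, 125, 80, 77, 77, 77, 77, 78, 79, 82, 88, 93, 97, 99, 101, 101, 101, 101, 101, 95, 90, 86]
```

The shutter is shut: the rail spans columns 240–251 in the top view, against 241–252 predicted for q = 0, and the slats meet the apron. The canister is enclosed and the arm is clear.

```bash
python3 -c "
from station import *
print(job_done())"
```

```text
the job is handed in; nothing more can be done
None
```

The canister stands upright on the mat inside the store, the shutter is rolled down to its end stop, and the job was handed in at about 32 s with the arm clear of everything.

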